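# Scan a jar of tiles all round

### The job

Take the largest of the three jars and stand it upright on the middle of the turntable, with its label squarely facing the scanner's window. Then give the turntable one full turn anticlockwise (seen from above) with the jar riding freely on it, so that the label finishes facing the window again. The turntable has two upright grips to turn it by; the scanner's hood lets them pass beneath but not a hand, so you will have to change grips on the way; leave the two smaller jars where they are.

Things in the scene. Friction and masses are not known exactly. Their poses are not given: they have to be found in the camera images.
- large_jar: The largest jar: clear glass with tile pieces and a pale lid, 54 mm diameter, 74 mm high (straight body and lid, grasp anywhere up to 65 mm), about 0.13 kg. Loose, upright on the desk. Origin at the centre of its underside, z up along the jar; the label is a paper label on its -x side.
- label (a point): Point on the outside of the large jar in the middle of its paper label, 27 mm from the jar's axis, 30 mm above its underside; it moves with the jar.
- small_jar_1: A smaller jar with a pale lid, 48 mm diameter, 66 mm high, origin at the centre of its underside. To be left alone.
- small_jar_2: The smallest jar with a dark lid, 48 mm diameter, 59 mm high, origin at the centre of its underside. To be left alone.
- wheel_centre (a point): Centre of the turntable's flat top, 40 mm above the desk. It belongs to the fixed stand, so does not turn with the wheel: its x axis points horizontally from the wheel's centre to the scanner, z up. The wheel is a flat bare metal disc, 250 mm diameter, 10 mm thick, with thin concentric rings; nothing holds the jar but friction.
- scan_window (a point): Centre of the scanner's window, a dark upright pane 138 mm from the wheel's axis (along wheel_centre x), 78 mm above the desk, facing the wheel's axis. The scanner is a grey block 60 mm wide that stands beyond the wheel's rim (138 to 185 mm from the axis, 158 mm high); its hood, 52 mm wide, reaches in over the rim to 85 mm from the axis, underside 118 mm and top 158 mm above the desk.
- wheel (a joint): Angle of the turntable in rad, growing anticlockwise seen from above, without stops and counting on past a turn (a full turn adds 6.28). At 0 grip_a is at +y of wheel_centre and grip_b at -y (grip_a 90 degrees anticlockwise from the scanner). Light friction, stays where it is left.
- grip_a (a point): Top of one of the two upright round black grips on the wheel: 14 mm diameter, 62 mm high above the wheel (top 102 mm above the desk), 100 mm from the wheel's axis, on a steel collar of 22 mm diameter and 4 mm height. Turns with the wheel.
- grip_b (a point): Top of the other grip, the same, straight across the wheel from the first (100 mm from the axis).

How it is judged:
By the outcome, as a careful person would: the job done as asked, in the order asked, and still so for the second after the job is handed in, with the robot touching nothing.
It also fails if it takes over 72 s, if anything falls off the work surface, if the arm or the gripper's body presses on something with over 40 N, if the wrist force passes 120 N, or if a joint passes its speed limit or range.

### The arm

A 6-joint arm with a two-finger parallel gripper is mounted at the origin on the work surface; the furniture and walls round the work are solid. World frame = base frame: x ahead of the robot, y to its left, z up, the work surface at z = 0. Lengths are in m, angles in degrees, forces in N, time in s.
With the tool pointing down it reaches from about 0.35 to 0.875 m from the base axis. Payload 4.2 kg.
Tool frame: the origin (TCP) lies midway between the tips of the shut fingers; the grasp point (between the pads) lies 19 mm behind it; z points along the fingers, y is the line along which they close (so a half turn about z gives the same grasp; the last joint's range is limited). The gripper opens to 87 mm and grips with 3 to 60 N. Pads are 19 mm wide; open, the fingers measure 117 mm over their backs; the gripper's body (75 mm by 190 mm) begins 51 mm behind the grasp point.
Start: joints at [-48.667, 22.042, 0.453, 0, -68.411, -14.817], TCP at [0.279, -0.559, 0.188] pointing down, gripper open.
Joint ranges: [-179.83, 179.83], [-69.29, 118.12], [-61.27, 80.66], [-181.25, 117.63], [-171.15, -9.14], [-177.46, 177.46]. Speed limits (degrees/s): [159.86, 159.86, 180, 180, 180, 180].

### API

Orientations are given as [roll, pitch, yaw] about the fixed x, y, z axes, in that order (R = Rz(yaw) Ry(pitch) Rx(roll)).
In Python, from workcell import env gives the robot as it stands. The module is installed in compiled form; this text tells all that it offers. Calls block until the motion is done:
- env.goto(position, orientation): joint-space move of the TCP to a pose.
- env.move_straight(position, rotation=None, rate=0.15, force_limit=None): straight line of the TCP; rotation=None keeps the orientation; rate is the mean speed in m/s. With force_limit (N) it stops when the force on the tool has changed by that much, and returns True; else False.
- env.set_joints(angles): joint-space move.
- env.gripper_to(opening, grasp_force=None): opening from 0.0 (shut) to 1.0 (fully open); grasp_force is the grip in N (None keeps the last); returns when the fingers have stopped.
- env.dwell(seconds).
- env.inverse_kinematics(position, orientation): joint angles nearest the present ones, or None.
- env.read_state(): the state.
- env.grab_frame(name): name is "scene" or "top" or "wrist"; returns a dict with "image" (420x560x3 uint8, blue, green, red), "fx", "fy", "cx", "cy" (pixels), "D" ([k1, k2, p1, p2, k3] as OpenCV has them; the pictures are not rectified), "position" and "orientation" of the camera in the world. Camera axes: x right, y up, looking along -z (the intrinsics and any distortion apply to the point x, -y, -z); pixel columns grow to the right and rows downward; lengths in m; the calibration is good to about 2 mm. A picture is of the moment at which its call begins. There is no depth.
A pose or a line that the arm cannot do raises env.Unreachable and nothing moves.
- env.close_job(): hands the job in; it is judged then, once.
Trained networks look in a picture, given as the dict that the camera call returned (one of the last four; its "shot" number tells which), for a name from the list of things; names that differ only in an ending like _2 or _b are one class to them, and where a whole thing is asked for, a point or a joint stands for the part that bears it (a point fixed in the world has none). Each returns a list of dicts, best first, with "score" (0 to 1); they miss things now and then, are a little off and sometimes report something else, mostly with a low value. They report only what shows in the picture. A call takes as long as a camera call.
- env.search_frame(picture, thing): "xyz" ([x, y, z] in m, in world coordinates, good to about 4 mm: the middle of the surface that is visible of it).
- env.trace(picture, thing): "mask" (420x560 bool, what is visible of it).
The state is a dict: "clock": time; "joint_positions": joint angles; "qvel": joint speeds; "joint_torque": joint torques, N m; "position": TCP position; "tool_rot": TCP orientation; "force": force on the tool from outside, world axes, zero at the start; "wrist_torque": the same for the moment, N m; "opening": opening from 0.0 (shut) to 1.0 (fully open); "finger_force": force on a finger pad.
Only numpy, scipy, OpenCV 4.12 (cv2) and the standard library are available. Lean on these libraries where they do the work, as an engineer would, in place of code of your own. Each camera call takes 0.05 s, during which the arm holds its last target. There are 200 camera calls.

## Working session

There is one attempt and no reset: what is moved stays moved. The work goes in short steps, each a Python script; the robot and the scene stay as the last script left them, time stands still between calls to the robot, and variables do not carry over. Pictures are saved under pics/ and viewed, at most 10 in all, crops included, and the job is handed in when it is done.

```bash
mkdir -p pics
cat > h.py <<'E'
import numpy as np, cv2
from scipy.spatial.transform import Rotation as R
from workcell import env
def pix(p,f):
    c=R.from_euler('xyz',f["orientation"],degrees=True).as_matrix().T@(np.array(p,float)-f["position"])
    K=np.array([[f["fx"],0,f["cx"]],[0,f["fy"],f["cy"]],[0,0,1.]])
    return cv2.projectPoints(np.array([[c[0],-c[1],-c[2]]]),np.zeros(3),np.zeros(3),K,np.array(f["D"],float))[0].ravel()
def ray(u,v,f,z):
    K=np.array([[f["fx"],0,f["cx"]],[0,f["fy"],f["cy"]],[0,0,1.]])
    n=cv2.undistortPoints(np.array([[[u,v]]],float),K,np.array(f["D"],float)).ravel()
    d=R.from_euler('xyz',f["orientation"],degrees=True).as_matrix()@np.array([n[0],-n[1],-1])
    p=np.array(f["position"]); return p+d*(z-p[2])/d[2]
E
python3 - <<'E'
from h import *
for n in("scene","top"):
    f=env.grab_frame(n); cv2.imwrite(f"pics/{n}0.png",f["image"])
    print(n,f["position"],f["orientation"],f["fx"])
    for t in("large_jar","label","small_jar_1","grip_a","wheel","scan_window","wheel_centre"):
        try: print(t,[(np.round(d["xyz"],3).tolist(),round(d["score"],2)) for d in env.search_frame(f,t)[:4]])
        except Exception as e: print(t,e)
E
```

```text
scene [-0.21918537  0.49076902  1.0669219 ] [  44.42929969   -0.47955086 -127.02805077] 510.67247588861625
large_jar [([0.559, -0.275, 0.057], 0.91)]
label [([0.559, -0.273, 0.057], 0.8)]
small_jar_1 [([0.408, -0.198, 0.049], 0.79), ([0.557, -0.273, 0.06], 0.62)]
grip_a [([0.528, 0.032, 0.042], 0.59)]
wheel [([0.53, 0.037, 0.038], 0.62)]
scan_window [([0.547, 0.041, 0.043], 0.8)]
wheel_centre [([0.555, 0.038, 0.04], 0.94), ([0.53, 0.033, 0.042], 0.57)]
top [ 0.38159777 -0.06982365  1.39565091] [  8.06186074  -0.65422831 -90.80421251] 489.92012849742855
large_jar [([0.571, -0.285, 0.075], 0.61)]
label []
small_jar_1 [([0.474, -0.341, 0.056], 0.71), ([0.415, -0.21, 0.07], 0.51)]
grip_a [([0.536, 0.027, 0.037], 0.78)]
wheel [([0.536, 0.028, 0.039], 0.76)]
scan_window [([0.552, 0.027, 0.038], 0.96)]
wheel_centre [([0.552, 0.029, 0.042], 0.81)]
```

View pics/scene0.png

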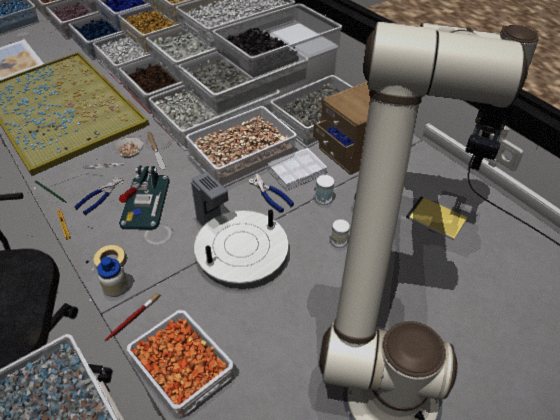

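View pics/top0.png

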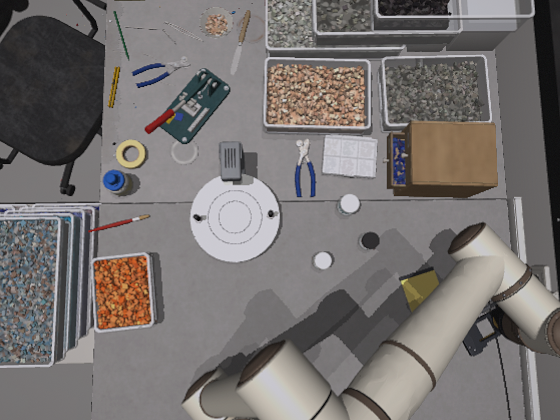

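The scene view shows the wheel at (241,247), its grips at (208,255) and (270,218), the scanner at (208,198) and the jars at (324,188) and (340,232). In the top view the wheel is at (236,218), the grips at (197,217) and (270,214), the scanner at (231,160), the large jar at (349,204) and the small jars at (322,261) and (370,241). Both grips sit about 90° either side of the scanner, so turning each one from 90° to 270° on the near side makes a full turn.

```bash
cat > m.py <<'E'
from h import *
def planefit(f,m,z):
    c=max(cv2.findContours(m.astype(np.uint8),0,1)[0],key=cv2.contourArea)[:,0]
    return np.array([ray(u,v,f,z)[:2] for u,v in c])
def circ(P,r):
    from scipy.optimize import least_squares
    s=least_squares(lambda q:np.hypot(P[:,0]-q[0],P[:,1]-q[1])-q[2],[*P.mean(0),r],loss='soft_l1',f_scale=.002)
    return s.x
E
python3 - <<'E'
from m import *
st=env.read_state(); print(st["clock"])
for n in("scene","top"):
    f=env.grab_frame(n); 
    for t,z in(("wheel",.04),("large_jar",.074)):
        d=env.trace(f,t); m=d[0]["mask"]; print(n,t,m.sum(),np.round(circ(planefit(f,m,z),.1),4))
    print("grey wheel",end=" ")
    g=cv2.cvtColor(f["image"],cv2.COLOR_BGR2GRAY); 
    _,l,s,_=cv2.connectedComponentsWithStats((g>170).astype(np.uint8))
    k=l[(218,255)[0] if n=="top" else 265,236]; 
    if k: print(s[k],np.round(circ(planefit(f,l==k,.04),.125),4))
    if n=="top":
        a=cv2.resize(f["image"][125:270,180:290],None,fx=5,fy=4.1*5/5,interpolation=2) if 0 else cv2.resize(f["image"][130:270,180:290],None,fx=4,fy=4,interpolation=2)
    else: b=cv2.resize(f["image"][160:260,180:360],None,fx=4,fy=4,interpolation=2)
cv2.imwrite("pics/a.png",a);cv2.imwrite("pics/b.png",b)
E
```

```text
0.8
scene wheel 5520 [0.539  0.0293 0.1254]
scene large_jar 502 [ 0.5441 -0.2622  0.0466]
grey wheel [ 194  211   94   71 4689] [0.5396 0.0294 0.1216]
top wheel 5952 [0.539  0.0267 0.1212]
top large_jar 393 [ 0.5646 -0.2833  0.0296]
grey wheel [ 190  176   90   86 5554] [0.5374 0.0294 0.1212]
```

View pics/a.png

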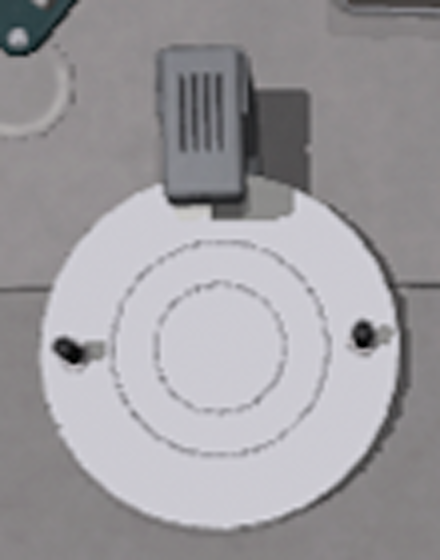

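View pics/b.png

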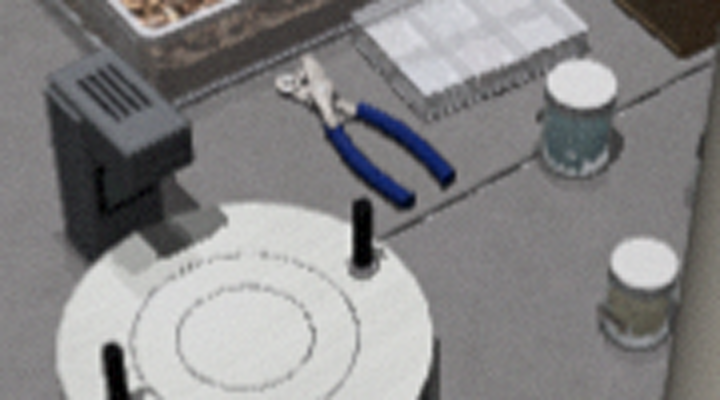

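The crops show the scanner's hood front edge centre at (205,198) and back at (203,46) in the top crop, with grip collars at (72,352) and (363,337). The scene crop shows the large jar at (578,118) with no label on that side.

Run:
```python
from h import *
f=env.grab_frame("wrist"); s=env.read_state()
T=R.from_euler('xyz',s["tool_rot"],degrees=True); C=R.from_euler('xyz',f["orientation"],degrees=True)
print(s["position"],s["tool_rot"],f["fx"],f["position"],"cam in tool",T.inv().apply(f["position"]-np.array(s["position"])),"\n",np.round((T.inv()*C).as_matrix(),3))
f=env.grab_frame("top"); o=lambda x,y:(180+(x+.5)/4-.5,130+(y+.5)/4-.5)
W=np.array([.5385,.029])
for n,q,z in(("front",(205.5,200),.158),("back",(203,46),.158),("gl",(73,352),.04),("gr",(363,337),.04),("glt",(63,346),.102),("grt",(361,327),.102),("c_in",(221,347),.04)):
    p=ray(*o(*q),f,z)[:2]; d=p-W; print(n,p.round(4),"r",np.hypot(*d).round(4),"az",np.degrees(np.arctan2(d[1],d[0])).round(1))
# candidate look poses: tool tilted so z axis looks at jar from bearing b
J=np.array([.567,-.283,.04])
for b in(-90,-45,0,-135,180):
  for tilt in(35,50):
    for flip in(0,180):
      c=np.array([np.cos(np.radians(b)),np.sin(np.radians(b)),0])
      z=-c*np.sin(np.radians(tilt))+np.array([0,0,-np.cos(np.radians(tilt))])
      x=np.array([-c[1],c[0],0]); 
      for xx in(0,90):
        Rm=np.c_[np.cross(np.cross(z,x),z) if 0 else x,np.cross(z,x),z]
        Rm=Rm@R.from_euler('z',flip+xx,degrees=True).as_matrix()
        p=J-z*.17; q=env.inverse_kinematics(p.tolist(),R.from_matrix(Rm).as_euler('xyz',degrees=True).tolist())
        print(b,tilt,flip+xx,p.round(2), None if q is None else "ok",end="; ")
  print()
```

```text
[ 0.27904438 -0.55923138  0.18766652] [-1.79998115e+02 -1.06231000e-03 -1.53482444e+02] 339.99365491366444 [ 0.21850164 -0.58917427  0.38377466] cam in tool [ 0.06754579  0.00023136 -0.1961069 ] 
 [[-0.     0.969  0.246]
 [ 1.     0.    -0.   ]
 [-0.     0.246 -0.969]]
front [0.6208 0.0285] r 0.0823 az -0.4
back [0.7225 0.03  ] r 0.184 az 0.3
gl [0.5373 0.1299] r 0.1009 az 90.7
gr [ 0.5453 -0.0716] r 0.1009 az -86.1
glt [0.5343 0.1274] r 0.0985 az 92.4
grt [ 0.5445 -0.0703] r 0.0995 az -86.5
c_in [0.5395 0.0272] r 0.0021 az -60.3
-90 35 0 [ 0.57 -0.38  0.18] ok; -90 35 90 [ 0.57 -0.38  0.18] ok; -90 35 180 [ 0.57 -0.38  0.18] ok; -90 35 270 [ 0.57 -0.38  0.18] ok; -90 50 0 [ 0.57 -0.41  0.15] ok; -90 50 90 [ 0.57 -0.41  0.15] ok; -90 50 180 [ 0.57 -0.41  0.15] ok; -90 50 270 [ 0.57 -0.41  0.15] ok; 
-45 35 0 [ 0.64 -0.35  0.18] ok; -45 35 90 [ 0.64 -0.35  0.18] ok; -45 35 180 [ 0.64 -0.35  0.18] ok; -45 35 270 [ 0.64 -0.35  0.18] ok; -45 50 0 [ 0.66 -0.38  0.15] None; -45 50 90 [ 0.66 -0.38  0.15] None; -45 50 180 [ 0.66 -0.38  0.15] None; -45 50 270 [ 0.66 -0.38  0.15] None; 
0 35 0 [ 0.66 -0.28  0.18] ok; 0 35 90 [ 0.66 -0.28  0.18] ok; 0 35 180 [ 0.66 -0.28  0.18] ok; 0 35 270 [ 0.66 -0.28  0.18] ok; 0 50 0 [ 0.7  -0.28  0.15] None; 0 50 90 [ 0.7  -0.28  0.15] None; 0 50 180 [ 0.7  -0.28  0.15] None; 0 50 270 [ 0.7  -0.28  0.15] None; 
-135 35 0 [ 0.5  -0.35  0.18] ok; -135 35 90 [ 0.5  -0.35  0.18] ok; -135 35 180 [ 0.5  -0.35  0.18] ok; -135 35 270 [ 0.5  -0.35  0.18] ok; -135 50 0 [ 0.47 -0.38  0.15] ok; -135 50 90 [ 0.47 -0.38  0.15] ok; -135 50 180 [ 0.47 -0.38  0.15] ok; -135 50 270 [ 0.47 -0.38  0.15] ok; 
180 35 0 [ 0.47 -0.28  0.18] ok; 180 35 90 [ 0.47 -0.28  0.18] ok; 180 35 180 [ 0.47 -0.28  0.18] ok; 180 35 270 [ 0.47 -0.28  0.18] ok; 180 50 0 [ 0.44 -0.28  0.15] ok; 180 50 90 [ 0.44 -0.28  0.15] ok; 180 50 180 [ 0.44 -0.28  0.15] ok; 180 50 270 [ 0.44 -0.28  0.15] ok;
```

```bash
cat >> h.py <<'E'
def lookpose(J,b,t,d):
    c=np.array([np.cos(np.radians(b)),np.sin(np.radians(b)),0]);k=np.array([0,0,1.]);s,o=np.sin(np.radians(t)),np.cos(np.radians(t))
    z=-c*s-k*o; x=c*o-k*s
    return (np.array(J)-z*d).tolist(),R.from_matrix(np.c_[x,np.cross(z,x),z]).as_euler('xyz',degrees=True).tolist()
E
python3 - <<'E'
from h import *
p,o=lookpose([.567,-.283,.04],-90,38,.15)
q=env.inverse_kinematics(p,o); print(np.round(q,0) if q is not None else None)
env.goto(p,o); f=env.grab_frame("wrist"); cv2.imwrite("pics/w1.png",f["image"])
print(env.read_state()["clock"])
d=env.search_frame(f,"label"); print(d); d=env.search_frame(f,"large_jar"); print(d)
E
```

```text
[ -36.   44.   37.  -31. -105.   34.]
2.4917
[{'xyz': [0.5723, -0.3053, 0.0558], 'score': 0.55}]
[{'xyz': [0.5686, -0.3073, 0.0577], 'score': 0.55}]
```

View pics/w1.png

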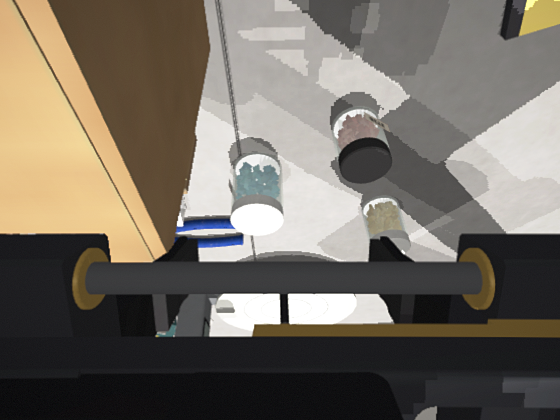

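The wrist view is upside down and has the large jar at (258,190), with no label visible from the −y side. I'll look from −x and +x next.

Run:
```python
from h import *
out=[]
for b,t in((180,38),(20,33)):
    p,o=lookpose([.567,-.283,.04],b,t,.16)
    try: env.goto(p,o)
    except env.Unreachable as e: print(b,e); continue
    f=env.grab_frame("wrist"); u,v=pix([.567,-.283,.037],f).astype(int); print(b,u,v,env.read_state()["clock"],env.read_state()["joint_positions"])
    np.save(f"w{b}.npy",f,allow_pickle=True)
    c=f["image"][max(v-65,0):v+65,max(u-90,0):u+90][::-1,::-1]; out.append(cv2.resize(c,(540,390) if 0 else (390,290),interpolation=2))
cv2.imwrite("pics/w2.png",np.hstack(out))
```

```text
180 283 183 3.8333 [-27.56378515   4.13677328 -25.66175056 -34.68510629 -30.05910831
 -36.64409664]
20 283 183 6.1 [  -2.36379096   47.32787355   31.45206884   12.34781531 -104.74783418
  112.17965035]
```

View pics/w2.png

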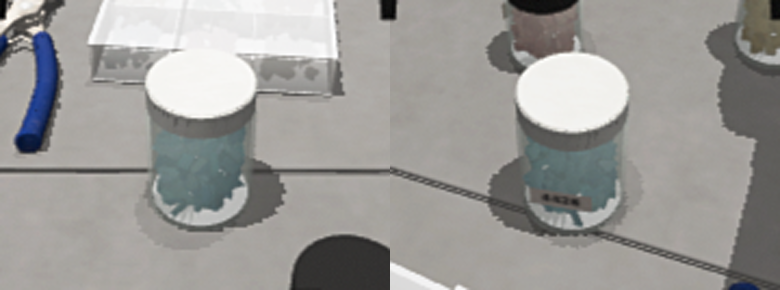

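From +x the label shows at about (560,198) on the jar, slightly left of the jar's axis, so it faces roughly +x. I'll measure it numerically.

Run:
```python
from m import *
f=np.load("w20.npy",allow_pickle=True).item(); I=f["image"].astype(int)
d=I[...,2]-I[...,0]
print("cols 262..314")
for y in range(150,172): print(y," ".join("%3d"%x for x in d[y,262:316]))
f=np.load("w180.npy",allow_pickle=True).item(); I=f["image"].astype(int)
m=cv2.erode((I.min(2)>222).astype(np.uint8),np.ones((3,3))); u,v=pix([.571,-.286,.074],f).astype(int)
m[:v-30]=0;m[v+30:]=0;m[:,:u-40]=0;m[:,u+40:]=0
P=planefit(f,m,.074); print(m.sum(),circ(P,.027).round(4))
```

```text
cols 262..314
150   8   8   7   7   7   5   5   4   2   2   0   1   0   1   1   1   1   0   0  -1   1   0   1  -6 -17 -20 -13  -4   2   1   0   2   1   1   1   0   0   2   1   2   0   1   0   2   2   2   4   5   6   5   5   5   5   6
151   9   8   7   6   7   6   4   3   3   2   0  -1   0   1   0   0   1   1   0   0   0   0  -1  -5 -14 -20 -18  -6   2   1   1   2   2   1   1   2   1   1   2   2   1   1  -1   1   2   1   2   3   3   3   4   6   6   7
152   8   8   7   6   5   4   3   3   1  -1   1   0   2   2   1   1   1  -1   0  -2   0  -1   1  -1  -8 -18 -19 -17 -10  -6  -2  -8 -10 -10  -3   0  -3  -3   0   0   1   3   2   1   1   0   3   2   3   4   3   5   4   6
153   8   7   7   6   5   4   3   1  -1   1   1   0   1   1   0  -7 -11  -7   7   7   8   7   6   3  -5 -14 -15 -16 -19 -18 -16 -20 -23 -22 -16 -14 -17 -17 -13  -5   0   1   1   2   1   1   2   1   2   5   5   5   5   3
154   8   8   6   4   3   2   1   0   1   1   2  -1  -9  -7  -8 -15 -15  -8   9  11  10   9  10   9   8   9   8   7   2  -2 -11 -16 -21 -21 -20 -20 -21 -22 -18  -8   1   3   2   1   2   1   1   2   2   3   
[... 3084 characters left out ...]
5   6   5
169   7   8   5   4   3   0 -11 -17 -18 -16 -17 -16 -18 -18 -19 -20 -18 -17 -17 -18 -17 -18 -18 -18 -18 -17 -18 -17 -15 -15 -12 -12 -13 -14 -14 -16 -18 -16 -16 -16 -19 -19 -19 -19 -18 -17 -18 -18 -14  -3   2   5   5   4
170   8   6   6   4   3   0 -12 -19 -18 -17 -15 -16 -16 -15 -18 -17 -17 -17 -17 -18 -17 -17 -17 -18 -19 -18 -19 -18 -19 -16 -15 -13 -16 -17 -16 -16 -17 -17 -17 -17 -18 -18 -19 -17 -18 -18 -16  -9   0   3   4   3   4   6
171   9   6   4   3   2   1  -9 -18 -17 -17 -17 -18 -16 -18 -18 -19 -19 -17 -16 -16 -15 -14 -18 -19 -18 -18 -19 -17 -16 -18 -17 -17 -16 -17 -18 -16 -16 -18 -17 -16 -19 -18 -18 -17 -18 -14  -5   1   3   2   3   2   4   6
2414 [ 0.5905 -0.2896  0.039 ]
```

Run:
```python
from m import *
from scipy.optimize import least_squares
f=np.load("w20.npy",allow_pickle=True).item()
J=np.array([.5717,-.2867])
for uv in((279.5,156),(308.3,160)):
    r=least_squares(lambda q:pix([J[0]+.027*np.cos(q[0]),J[1]+.027*np.sin(q[0]),q[1]],f)-uv,[.1,.03]); print("az",np.degrees(r.x[0]).round(1),"z",r.x[1].round(4))
t=env.grab_frame("top"); I=t["image"].astype(int); u,v=pix([*J,.074],t); print(u,v)
m=(I.min(2)>200); m2=np.zeros_like(m); m2[int(v)-20:int(v)+20,int(u)-20:int(u)+20]=m[int(v)-20:int(v)+20,int(u)-20:int(u)+20]
print(m2.sum(),circ(planefit(t,m2,.074),.025).round(4))
for pos,yaws in(([*J,.2],(160,-20)),([.5385,.029,.2],(154,-26))):
    for y in yaws: print(y,np.round(env.inverse_kinematics(list(pos),[180,0,y]),0))
```

```text
az 39.1 z 0.0258
az -33.0 z 0.021
349.01351585719493 201.7880314422357
231 [ 0.5684 -0.2875  0.0223]
160 [-12.  23.   4.  -0. -71. -98.]
-20 [-12.  23.   4.   0. -71.  82.]
154 [  20.   13.  -10.   -0.  -66. -136.]
-26 [ 20.  13. -10.   0. -66.  44.]
```

Run:
```python
from m import *
env.goto([.50,.029,.33],[180,0,-20+0]); f=env.grab_frame("wrist"); np.save("wv.npy",f,allow_pickle=True)
cv2.imwrite("pics/w3.png",f["image"]); print(env.read_state()["clock"],f["position"])
for n,p in(("c",[.5385,.029,.04]),("hoodfront",[.6235,.029,.158]),("back",[.7235,.03,.158])): print(n,pix(p,f).round(1))
```

```text
7.5583 [0.56290247 0.00591466 0.525616  ]
c [273.4 143.2]
hoodfront [240.8  70.3]
back [200.  -37.2]
```

View pics/w3.png

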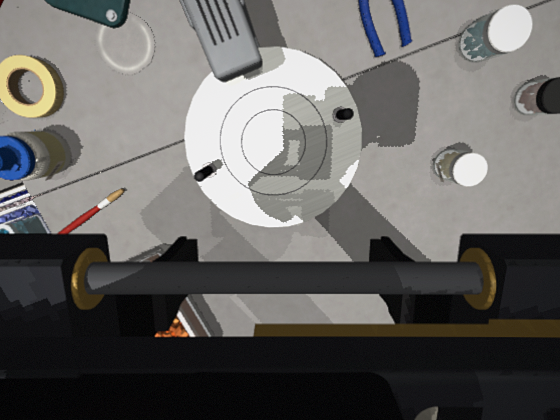

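The wrist view shows the wheel's rings centred at (274,141), grips at (347,113) and (201,175), and the hood's front corners at (221,80) and (262,68).

Run:
```python
from m import *
f=np.load("wv.npy",allow_pickle=True).item(); g=cv2.cvtColor(f["image"],cv2.COLOR_BGR2GRAY)
# dark rings -> points about the expected centre on z=.04
best=[]
W=np.array([.5385,.029])
def prof(c,r):
    a=np.radians(np.arange(0,360,3)); P=np.array([pix([c[0]+r*np.cos(x),c[1]+r*np.sin(x),.04],f) for x in a],np.float32)
    bl=cv2.GaussianBlur(g,(0,0),1).astype(np.float32); hp=g.astype(np.float32)-cv2.GaussianBlur(g,(0,0),4)
    return np.clip(cv2.remap(hp,P[:,0],P[:,1],1).ravel(),-25,25).mean()
rs=np.arange(.03,.09,.001); v=[prof(W,r) for r in rs]; i=np.argsort(v)[:4]; print(rs[i],np.array(v)[i])
from scipy.optimize import minimize
for r0 in (.045,.075):
    rr=min([r for r in rs if abs(r-r0)<.013],key=lambda r:prof(W,r))
    s=minimize(lambda q:prof(q[:2],q[2]),[*W,rr],method="Nelder-Mead",options=dict(initial_simplex=[[*W,rr],[W[0]+.003,W[1],rr],[W[0],W[1]+.003,rr],[*W,rr+.002]])); print(s.x.round(4),s.fun)
for n,uv,z in(("fl",(221,80),.158),("fr",(262,68),.158),("fl2",(225,79),.158),("fr2",(258,70),.158),("ga",(201,175),.102),("gb",(347,113),.102)):
    print(n,ray(*uv,f,z)[:2].round(4))
# scanner long edges/slots by Hough
roi=g[0:75,175:275]; L=cv2.createLineSegmentDetector().detect(roi)[0][:,0]
for x1,y1,x2,y2 in L:
    if np.hypot(x2-x1,y2-y1)>18:
        a=ray(x1+175,y1,f,.158)[:2];b=ray(x2+175,y2,f,.158)[:2];d=(b-a)*np.sign(b[0]-a[0]); print(a.round(3),b.round(3),np.degrees(np.arctan2(d[1],d[0])).round(1))
```

```text
[0.045 0.075 0.074 0.044] [-22.508139 -21.520956 -15.559057 -14.909237]
[0.5394 0.0295 0.0447] -24.89733123779297
[0.5397 0.029  0.0744] -24.950748443603516
fl [0.6218 0.0513]
fr [0.6182 0.0081]
fl2 [0.6213 0.0472]
fr2 [0.6178 0.0126]
ga [0.5359 0.125 ]
gb [ 0.5448 -0.0694]
[0.692 0.035] [0.655 0.034] 1.4
[0.69  0.027] [0.655 0.026] 1.7
[0.695 0.043] [0.654 0.042] 1.3
[0.654 0.046] [0.697 0.047] 1.0
[0.655 0.03 ] [0.691 0.031] 1.6
[0.631 0.057] [0.672 0.059] 2.0
[0.687 0.019] [0.656 0.018] 1.3
[0.655 0.022] [0.688 0.023] 1.7
[0.655 0.038] [0.694 0.039] 1.4
[0.62  0.009] [0.62 0.03] -88.7
[0.629 0.008] [0.683 0.008] 0.3
[0.627 0.052] [0.626 0.007] 89.0
[0.7   0.056] [0.629 0.054] 1.6
[0.679 0.003] [0.639 0.003] -0.5
```

Run:
```python
from m import *
f=np.load("wv.npy",allow_pickle=True).item(); I=f["image"].astype(int)
m=(I.min(2)>205).astype(np.uint8); _,l,s,_=cv2.connectedComponentsWithStats(m,connectivity=4); k=l[27,510]
c=circ(planefit(f,l==k,.074),.025); print(s[k],c.round(4))
J=(c[:2]+[.5717,-.2867]+[.5684,-.2875])/3 if np.hypot(c[0]-.57,c[1]+.287)<.008 else np.array([.570,-.287])
print(J); np.save("J.npy",J)
o=[180,0,-20]
env.goto([*J,.2],o); env.move_straight([*J,.09],rate=.15); print(env.move_straight([*J,.036],rate=.06,force_limit=8))
env.gripper_to(0.0,25); s=env.read_state(); print(s["opening"]*87,s["finger_force"],s["position"],s["force"],s["clock"])
env.move_straight([*J,.20],rate=.15); s=env.read_state(); print(s["opening"]*87,s["finger_force"],s["force"],s["clock"])
```

```text
[ 489    5   43   46 1523] [ 0.5699 -0.2866  0.0245]
[ 0.57000641 -0.28693476]
False
0.47662670325534134 0.0 [ 0.56999697 -0.28693272  0.03597988] [-0.29474868 -0.2720319   0.61121853] 12.325
0.2932477697931879 0.0 [-0.1489965   0.10474517 -0.25914284] 13.5667
```

The fingers shut completely, so the grasp missed. I'll look at what happened.

Run:
```python
from m import *
f=env.grab_frame("scene");t=env.grab_frame("top");w=env.grab_frame("wrist")
for n,x in(("scene",f),("top",t),("wrist",w)): print(n,[(np.round(d["xyz"],3).tolist(),d["score"]) for d in env.search_frame(x,"large_jar")])
A=cv2.resize(f["image"][130:280,230:430],(400,300)); B=cv2.resize(t["image"][130:280,250:450],(400,300)); C=cv2.resize(w["image"],(400,300))
cv2.imwrite("pics/d.png",np.vstack([np.hstack([A,B]),np.hstack([C,C*0])]))
```

```text
scene []
top [([0.564, -0.282, 0.072], 0.75)]
wrist [([0.574, -0.289, 0.076], 0.93)]
```

View pics/d.png

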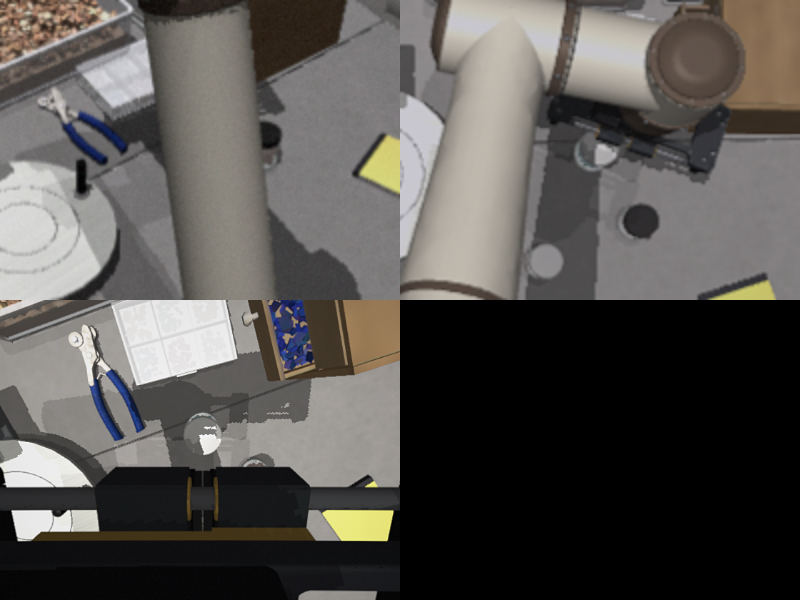

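The jar is still standing in almost the same place, at (597,150) in the top inset and (203,433) in the wrist inset. I'll re-measure it and close in steps.

Run:
```python
from m import *
w=env.grab_frame("wrist"); m=env.trace(w,"large_jar")[0]["mask"]; c=circ(planefit(w,m,.074),.027); print("jar",c.round(4),m.sum())
env.gripper_to(1.0); s=env.read_state(); print("open",s["opening"],s["clock"])
J=c[:2] if abs(c[2]-.027)<.004 else np.load("J.npy"); np.save("J.npy",J)
env.move_straight([*J,.09],rate=.2); print(env.move_straight([*J,.036],rate=.08,force_limit=6))
for o in(.7,.62,.55):
    env.gripper_to(o,25); s=env.read_state(); print(o,s["opening"],s["finger_force"],np.round(s["force"],2),s["clock"])
    t=env.grab_frame("top"); d=env.search_frame(t,"large_jar"); print([np.round(x["xyz"],3) for x in d[:1]],s["position"])
    if s["opening"]-o>.02: break
```

```text
jar [ 0.5735 -0.289   0.0272] 2543
open 0.9976063927845109 15.4833
False
0.7 0.6988373765334915 0.0 [ 0.66 -0.52 -0.09] 17.7667
[array([ 0.554, -0.28 ,  0.062])] [ 0.57345918 -0.28905896  0.03598265]
0.62 0.6232650253541874 0.0 [ 0.33  1.13 -0.69] 18.3333
[array([ 0.553, -0.279,  0.067])] [ 0.57343781 -0.28903689  0.03598054]
0.55 0.5513272105773056 0.0 [ 0.33 -0.18 -0.73] 18.8833
[array([ 0.554, -0.282,  0.068])] [ 0.57347886 -0.28905803  0.03603312]
```

Run:
```python
from m import *
f=env.grab_frame("wrist");t=env.grab_frame("top")
u,v=pix([*np.load("J.npy"),.06],t).astype(int)
cv2.imwrite("pics/e.png",np.vstack([cv2.resize(f["image"][:300],(560,300)),cv2.resize(t["image"][v-30:v+30,u-56:u+56],(560,300),interpolation=2)]))
```

```text
(no output)
```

View pics/e.png

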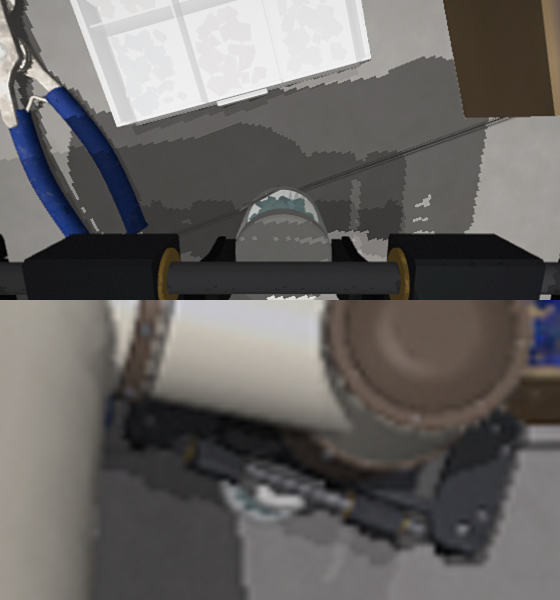

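The wrist view shows the jar (236–332) between the fingers (222–345) with a gap on both sides, so the opening scale seems not to be linear. I'll carry on closing in small steps.

Run:
```python
from m import *
def row():
    f=env.grab_frame("wrist"); g=cv2.cvtColor(f["image"],cv2.COLOR_BGR2GRAY)[242].astype(int)
    L=[i for i in range(190,290) if g[i]<40 and g[i+1]>=40][-1:]; Rr=[i for i in range(275,380) if g[i]>=40 and g[i+1]<40][:1]; return L,Rr
print(row())
for o in np.arange(.5,.14,-.06):
    env.gripper_to(float(o),20); s=env.read_state(); print(o.round(2),round(s["opening"],3),s["finger_force"],np.round(s["force"],1),s["clock"],row())
    if s["opening"]-o>.02: break
```

```text
([234], [331])
0.5 0.501 0.0 [-0.2 -0.7 -0.6] 19.5333 ([238], [327])
0.44 0.442 0.0 [-0.4  0.4 -0.9] 20.0083 ([243], [322])
0.38 0.383 0.0 [ 0.  -0.5 -0.1] 20.4833 ([249], [317])
0.32 0.321 0.0 [ 0.8  0.3 -0.1] 20.9583 ([254], [312])
0.26 0.264 0.0 [ 0.2  0.6 -1.2] 21.4333 ([259], [306])
0.2 0.203 0.0 [ 0.3  0.7 -0.4] 21.9083 ([264], [301])
```

Run:
```python
from m import *
w1=env.grab_frame("wrist");t1=env.grab_frame("top"); s=env.read_state(); print(s["position"],s["tool_rot"],s["joint_positions"])
p=s["position"]; env.move_straight([p[0],p[1],.2],rate=.2)
w2=env.grab_frame("wrist");t2=env.grab_frame("top")
m=env.trace(w2,"large_jar"); 
if m: print("jar",circ(planefit(w2,m[0]["mask"],.074),.027).round(4))
sc=env.grab_frame("scene"); s=env.read_state(); print(s["opening"],s["clock"],s["force"])
u,v=pix([*np.load("J.npy"),.06],t1).astype(int)
T=lambda t:cv2.resize(t["image"][v-30:v+30,u-40:u+40],(400,300),interpolation=2)
cv2.imwrite("pics/g.png",np.vstack([np.hstack([cv2.resize(w1["image"],(400,300)),T(t1)]),np.hstack([cv2.resize(w2["image"],(400,300)),T(t2)])]))
```

```text
[ 0.57344134 -0.2890431   0.03597507] [ 1.79999300e+02  3.12757616e-03 -1.99991295e+01] [-1.23411079e+01  3.13886791e+01 -7.61924899e+00  3.56678523e-04
 -5.09952649e+01  8.23417539e+01]
jar [ 0.5742 -0.2892  0.0277]
0.1966031705040452 23.225 [ 0.70439812  0.09785193 -0.60000533]
```

View pics/g.png

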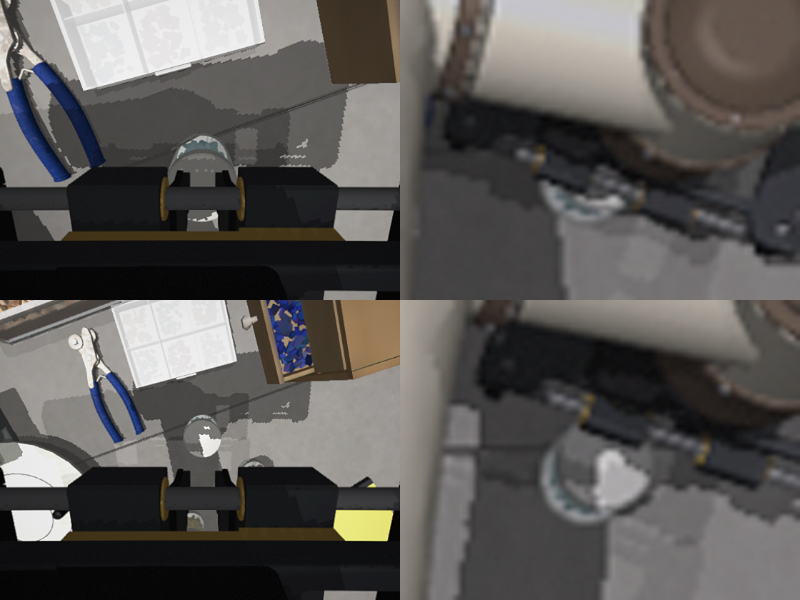

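In the low wrist view the fingers lie over the lid without touching it, although the TCP reads 0.036 m. That contradicts the geometry, so I'll find the true lid height by touching it gently.

Run:
```python
from m import *
J=np.load("J.npy")
env.move_straight([*J,.095],rate=.2)
f0=np.array(env.read_state()["force"]); r=env.move_straight([*J,.055],rate=.05,force_limit=4); s=env.read_state(); print(r,s["position"],f0.round(2),np.round(s["force"],2),s["opening"],s["clock"])
```

```text
False [ 0.57377222 -0.28918778  0.0552944 ] [-0.62  0.62  0.35] [0.32 0.13 0.49] 0.1979193881509436 24.85
```

Run:
```python
from m import *
J=np.load("J.npy"); env.move_straight([*J,.1],rate=.2)
def cam():
    f=env.grab_frame("wrist"); s=env.read_state(); T=R.from_euler('xyz',s["tool_rot"],degrees=True); print("cam in tool",T.inv().apply(f["position"]-np.array(s["position"])).round(4)); return f
cam()
env.move_straight([.485,-.265,.1],rate=.2); env.move_straight([.485,-.265,.02],rate=.2)
r=env.move_straight([.485,-.265,-.006],rate=.04,force_limit=5); s=env.read_state(); print(r,s["position"],np.round(s["force"],2),s["opening"],s["clock"])
env.move_straight([.485,-.265,.12],rate=.2); cam()
```

```text
cam in tool [ 0.067   0.0002 -0.1976]
False [ 0.48512277 -0.2650492  -0.00598192] [-0.32 -0.47  0.58] 0.20178271045867904 27.2333
cam in tool [ 0.0666  0.0002 -0.1968]
```

No contact even at −6 mm, so the tips sit higher than I assumed. I'll keep descending slowly under a force limit to find the desk.

Run:
```python
from m import *
env.move_straight([.485,-.265,0],rate=.2)
r=env.move_straight([.485,-.265,-.06],rate=.05,force_limit=5); s=env.read_state(); print(r,s["position"],np.round(s["force"],2),s["clock"])
f=env.grab_frame("wrist"); m=cv2.cvtColor(f["image"],cv2.COLOR_BGR2GRAY)
env.move_straight([.485,-.265,.12],rate=.2)
f=np.load("wv.npy",allow_pickle=True).item(); g=cv2.cvtColor(f["image"],cv2.COLOR_BGR2GRAY)
# rim radius in wrist picture: strongest radial edge on z=.04
W=[.5396,.0292]; a=np.radians(np.r_[95:265:3]); rs=np.arange(.110,.135,.001)
G=np.array([[g[tuple(int(round(t)) for t in pix([W[0]+r*np.cos(x),W[1]+r*np.sin(x),.04],f)[::-1])] for r in rs] for x in a],float)
print(np.median(rs[np.argmin(np.diff(G,axis=1),axis=1)]))
```

```text
True [ 0.48505057 -0.26500482 -0.03445084] [-1.26  0.57  5.35] 29.5583
0.12400000000000001
```

The desk is met at a reported −34.5 mm while the camera geometry is right (rim 124 mm), so the fingertips really end about 34 mm short of the reported TCP. I'll compensate for that and grasp again.

Run:
```python
from m import *
J=np.array([.5715,-.288]); zg=-.001
env.goto([*J,.09],[180,0,-20]); env.gripper_to(1.0)
print(env.move_straight([*J,zg],rate=.13,force_limit=8))
env.gripper_to(0.3,25); s=env.read_state(); print(s["opening"],s["finger_force"],np.round(s["force"],2),s["position"],s["clock"])
if s["opening"]>.5:
    env.move_straight([*J,zg+.14],rate=.25); s=env.read_state(); print(s["opening"],s["finger_force"],np.round(s["force"],2),s["clock"])
```

```text
False
0.602304788406641 24.97697334683835 [ 0.02 -0.13  0.92] [ 0.5715144  -0.28807187 -0.00083619] 33.85
0.5980846007694245 24.958724385519417 [-0.58  0.77 -1.78] 34.5583
```

Run:
```python
from m import *
W=[.5396,.0292]; zg=-.001
env.goto([*W,zg+.14],[180,0,-21.9]); env.move_straight([*W,zg+.055],rate=.2)
r=env.move_straight([*W,zg+.036],rate=.03,force_limit=4); s=env.read_state(); print(r,s["position"],np.round(s["force"],2),s["clock"])
env.gripper_to(0.8); s=env.read_state(); print(s["opening"],s["clock"])
env.move_straight([*W,.16],rate=.25)
f=env.grab_frame("wrist"); np.save("wp.npy",f,allow_pickle=True)
I=f["image"].astype(int); m=env.trace(f,"large_jar")
if m: print(m[0]["score"],circ(planefit(f,m[0]["mask"],.114),.027).round(4))
for n in("top","scene"): print(n,[(np.round(d["xyz"],3),round(d["score"],2)) for d in env.search_frame(env.grab_frame(n),"large_jar")[:2]])
# IK along the two arcs
q=None
for yaw0 in(0,180):
    print(yaw0,[np.round(env.inverse_kinematics([W[0]+.1*np.cos(a),W[1]+.1*np.sin(a),.05],[180,0,(np.degrees(a)+yaw0+180)%360-180]),0)[[0,3,5]].tolist() for a in np.radians([91,135,180,225,271])])
print(env.read_state()["clock"])
```

```text
True [0.53970513 0.02928416 0.03893519] [-0.1   0.08  3.61] 36.875
0.7994284518398281 37.5167
0.98 [0.5424 0.0284 0.0279]
top []
scene [(array([0.525, 0.037, 0.097]), 0.65), (array([0.518, 0.046, 0.039]), 0.47)]
0 [[30.0, 0.0, 151.0], [31.0, -0.0, -166.0], [25.0, -0.0, -115.0], [15.0, 0.0, -60.0], [10.0, 0.0, -9.0]]
180 [[30.0, 0.0, -29.0], [31.0, 0.0, 14.0], [25.0, 0.0, 65.0], [15.0, 0.0, 120.0], [10.0, 0.0, 171.0]]
38.45
```

Run:
```python
from m import *
from scipy.optimize import least_squares
W=[.5400,.0290]
p,o=lookpose([*W,.085],62,33,.16)
env.goto(p,o); f=env.grab_frame("wrist"); np.save("wl.npy",f,allow_pickle=True); s=env.read_state(); print(s["clock"],np.round(s["joint_positions"],0))
I=f["image"].astype(int); d=I[...,2]-I[...,0]
for a in(-60,-34.6,1.4,37.4,90): print(a,[pix([W[0]+.027*np.cos(np.radians(a)),W[1]+.027*np.sin(np.radians(a)),z],f).round(1).tolist() for z in(.065,.07,.075)])
u,v=pix([*W,.07],f).astype(int); print("axis",pix([*W,.07],f),"cols from",u-30,"rows rev")
for y in range(v-32,v+4,1): print(y," ".join("%3d"%x for x in d[y,u-30:u+32]))
```

```text
39.5833 [ 34.  32.   8.  15. -96. 115.]
-60 [[304.1, 183.0], [304.3, 186.1], [304.5, 189.2]]
-34.6 [[308.1, 175.6], [308.3, 178.7], [308.6, 181.8]]
1.4 [[305.8, 164.2], [306.0, 167.3], [306.3, 170.4]]
37.4 [[294.6, 155.9], [294.7, 159.0], [294.8, 162.1]]
90 [[271.9, 156.5], [271.7, 159.5], [271.6, 162.6]]
axis [283.91810478 176.59524614] cols from 253 rows rev
144   6   7   6   6   6   7   6   6   5   6   6   7   6   9   8   6   4   2   1   3   2   0  -1   0   0   1   0   1   0   0   1   2   0  -1   0   1   1   0   3   3   2   2   3   5   7  10   7   6   8   8   6   3   2   1   3   3   4   5   5   3   3   4
145   6   6   7   5   6   6   7   7   7   7   6   6  11   9   7   4   3   1   1   1   3   0   2   1   0   2   3   3   2   0   1   1   2   1   0   1   0   1   0   1   2   4   2   2   3   9   9   8   7   9   6   4   2   2   1   3   4   5   5   5   3   3
146   6   7   7   6   6   7   6   6   6   6   6   9   7   5   3   2   2   2   0   1   2   1   1   1   1   0   2   3   2   1   1   1   1   1   2   2   0  -1   1   1   1   2   2   3   1   3   8   8  10   7   7   6   3   2   2   2   3  
[... 7634 characters left out ...]
 -17 -17 -16 -17 -19 -20 -21 -21 -21 -18 -17 -15 -11 -10 -15 -17 -14 -13 -15 -18 -20 -14 -13 -13 -11 -12 -18 -19 -18 -17 -16 -20 -22 -21 -20 -18 -15  -5   3   2   3   5   7   7   6   5   4   9   6
178   7   5   4   5   4   5   5   4   4  -1 -14 -16 -15 -16 -17 -16 -18 -19 -20 -19 -15  -8  -5  -2  -1   3   2   2   2   1   2   2   1   2   0  -3  -6 -11 -14 -20 -20 -19 -19 -19 -20 -22 -19 -22 -20 -18 -10  -1   3   4   5   7   6   3   2   8   6   6
179   6   6   6   7   6   1   2   3  -1 -10 -17 -15 -16 -18 -19 -18 -15 -12  -7  -2   3   3   3   4   4   5   5   4   3   3   2   5   5   5   5   4   3   2   0  -4  -6 -14 -19 -21 -22 -22 -20 -20 -21 -19 -10   0   2   3   4   6   4   9   6   6   5   6
```

Run:
```python
from m import *
from scipy.optimize import least_squares
f=np.load("wl.npy",allow_pickle=True).item(); I=f["image"].astype(int)
u,v=pix([.54,.029,.114],f).astype(int)
for th in(215,190,160):
    m=(I.min(2)>th).astype(np.uint8); _,l,s,_=cv2.connectedComponentsWithStats(m,connectivity=4); k=l[v,u]; c=circ(planefit(f,l==k,.114),.025); print(th,k,s[k],c.round(4))
    if k and abs(c[2]-.0245)<.003:
        for uv in((296.5,156.7),(297,156.7)):
            r=least_squares(lambda q:pix([c[0]+.027*np.cos(q[0]),c[1]+.027*np.sin(q[0]),q[1]],f)-uv,[.6,.07]); print("edge az",np.degrees(r.x[0]).round(1),"z",r.x[1].round(4))
print(u,v,I[v-30:v+60:6,u].tolist())
```

```text
215 7 [ 184   58  186  169 9236] [0.5572 0.0823 0.0776]
190 2 [  184    57   186   170 14450] [0.5528 0.0718 0.0758]
160 25 [  183    57   245   204 19360] [0.5606 0.0594 0.0903]
283 206 [[131, 131, 111], [105, 107, 108], [239, 242, 243], [237, 240, 241], [237, 241, 242], [238, 241, 243], [238, 241, 242], [237, 241, 241], [234, 240, 240], [159, 163, 167], [159, 163, 165], [156, 160, 164], [158, 162, 165], [105, 109, 110], [180, 183, 183]]
```

Run:
```python
from m import *
from scipy.optimize import least_squares
f=np.load("wl.npy",allow_pickle=True).item(); I=f["image"].astype(int).min(2)
u,v=pix([.54,.029,.114],f).astype(int)
rows=[]
for y in range(v-28,v+30,2):
    x=u
    if I[y,u]<=222: continue
    a=u
    while I[y,a]>222 and a>u-45:a-=1
    b=u
    while I[y,b]>222 and b<u+45:b+=1
    rows.append((y,a,b))
print(rows)
P=[ray(x,y,f,.114)[:2] for y,a,b in rows for x in((a+.5) if a>u-44 else None,(b-.5) if b<u+44 else None) if x is not None and abs(x-u)<29]
P=np.array(P); c=circ(P,.0245); print(len(P),c.round(4))
for uv in((296.5,156.7),):
  for cc in(c,[.54,.029],[.542,.029]):
    r=least_squares(lambda q:pix([cc[0]+.027*np.cos(q[0]),cc[1]+.027*np.sin(q[0]),q[1]],f)-uv,[.6,.07]); print("edge az",np.degrees(r.x[0]).round(1),"z",r.x[1].round(4))
```

```text
[(188, np.int64(270), np.int64(293)), (190, np.int64(266), np.int64(297)), (192, np.int64(263), np.int64(300)), (194, np.int64(261), np.int64(303)), (196, np.int64(260), np.int64(305)), (198, np.int64(258), np.int64(306)), (200, np.int64(257), np.int64(307)), (202, np.int64(257), np.int64(307)), (204, np.int64(257), np.int64(307)), (206, np.int64(257), np.int64(307)), (208, np.int64(238), np.int64(307)), (210, np.int64(258), np.int64(310)), (212, np.int64(238), np.int64(305)), (214, np.int64(238), np.int64(315)), (216, np.int64(238), np.int64(300)), (218, np.int64(238), np.int64(317)), (220, np.int64(241), np.int64(318)), (222, np.int64(247), np.int64(318)), (224, np.int64(256), np.int64(312)), (226, np.int64(268), np.int64(297))]
29 [0.5372 0.0282 0.0271]
edge az 26.8 z 0.0606
edge az 32.7 z 0.065
edge az 37.2 z 0.0674
```

Run:
```python
from m import *
W=[.539,.0295]
p,o=lookpose([*W,.09],1.4,20,.16)
env.goto(p,o); f=env.grab_frame("wrist"); np.save("wm.npy",f,allow_pickle=True); print(env.read_state()["clock"])
I=f["image"].astype(int); d=I[...,2]-I[...,0]; mn=I.min(2)
for a in(-35,1.4,37.4): print(a,[pix([W[0]+.027*np.cos(np.radians(a)),W[1]+.027*np.sin(np.radians(a)),z],f).round(1).tolist() for z in(.065,.07,.075)])
u,v=pix([*W,.114],f).round().astype(int); print("lid",pix([*W,.114],f),"axis",pix([*W,.07],f))
for y in range(v-24,v+25,4):
    r=np.where(mn[y,u-45:u+46]>222)[0]; print(y,(r.min()+u-45,r.max()+u-45,len(r)) if len(r) else None,end="; ")
print()
vl=int(pix([W[0]+.027,W[1],.07],f)[1])
for y in range(vl-8,vl+11): print(y," ".join("%3d"%x for x in d[y,u-30:u+31]))
print("col0",u-30)
```

```text
40.3333
-35 [[296.9, 156.3], [297.0, 158.4], [297.2, 160.5]]
1.4 [[282.1, 151.9], [282.1, 153.9], [282.1, 156.0]]
37.4 [[267.6, 156.3], [267.4, 158.3], [267.2, 160.4]]
lid [282.08273434 197.4419881 ] axis [282.2108547  176.14970121]
173 (np.int64(237), np.int64(257), 19); 177 (np.int64(237), np.int64(257), 19); 181 (np.int64(237), np.int64(256), 18); 185 (np.int64(237), np.int64(254), 18); 189 (np.int64(237), np.int64(256), 20); 193 (np.int64(237), np.int64(255), 19); 197 (np.int64(239), np.int64(255), 17); 201 (np.int64(237), np.int64(256), 17); 205 (np.int64(237), np.int64(257), 18); 209 (np.int64(237), np.int64(260), 21); 213 (np.int64(237), np.int64(265), 29); 217 (np.int64(237), np.int64(291), 39); 221 (np.int64(238), np.int64(291), 54); 
145   1   1   1   0   0   1   1   1   0   1   1   1   2   7   8   7   8  10   6   4   4   2   1   1   2   2   2   2   2   0  -1   2   2   2   2   1   1   2   2   5   5   4   4   5   6   6   6   5   5   5   6   6   5   7   5   6   6   6   6   7   7
146   0   0   1   0  -1   0   1   0   0   0   1   6   7   7   7   7   9  10   4   2   1   0   1   
[... 3674 characters left out ...]
 -8 -16 -17 -17 -17 -18 -18 -19 -20 -19 -17 -17 -17 -18 -18 -17 -17 -17 -17 -18 -17 -16 -14 -18 -19 -17 -17 -18 -20 -20 -20 -19 -18 -17 -18 -18 -14  -4   2   3   5   8   6   7   7   8   6   6   7
162   0   1   0  -1   1   6  10   9   5   3   1  -1  -9 -16 -19 -19 -18 -20 -19 -20 -21 -22 -19 -17 -17 -18 -17 -18 -17 -16 -18 -17 -17 -15 -15 -16 -16 -16 -17 -16 -21 -20 -19 -16 -17 -19 -18 -21 -16  -4   1   3   4   5   6   7   6   7   6   7   6
163   0   0   0   0   0   4   9   7   4   3   1  -1  -5 -17 -20 -19 -20 -20 -19 -21 -20 -20 -18 -16 -17 -17 -18 -19 -18 -15 -16 -16 -18 -15 -16 -16 -16 -16 -16 -18 -20 -21 -18 -18 -16 -18 -20 -16  -8   3   2   4   3   4   6   6   7   6   8   7   7
col0 252
```

Run:
```python
from m import *
f=np.load("wm.npy",allow_pickle=True).item(); I=f["image"].astype(int)
for y in(188,197,206): print(y,"L",I[y,248:264].min(1).tolist(),"R",I[y,298:316].min(1).tolist())
print("col282",[(y,int(I[y,282].min())) for y in range(160,235,2)])
print("label row gray153",I[153,255:305].sum(1).tolist())
f=np.load("wl.npy",allow_pickle=True).item(); I=f["image"].astype(int)
for y in(156,157): print(I[y,285:318].tolist())
```

```text
188 L [240, 241, 241, 241, 241, 241, 242, 246, 237, 111, 106, 136, 150, 148, 146, 146] R [148, 149, 149, 150, 151, 147, 140, 123, 97, 109, 142, 146, 144, 143, 143, 143, 142, 143]
197 L [236, 237, 237, 237, 237, 238, 240, 235, 177, 133, 144, 145, 144, 146, 144, 145] R [149, 149, 149, 149, 149, 149, 149, 149, 140, 121, 142, 145, 143, 143, 143, 142, 143, 142]
206 L [224, 152, 171, 221, 242, 243, 242, 240, 240, 241, 232, 172, 139, 142, 144, 146] R [145, 146, 146, 147, 146, 143, 135, 140, 143, 143, 144, 145, 144, 147, 147, 144, 133, 97]
col282 [(160, 90), (162, 91), (164, 91), (166, 91), (168, 90), (170, 83), (172, 83), (174, 108), (176, 146), (178, 149), (180, 150), (182, 149), (184, 149), (186, 149), (188, 147), (190, 148), (192, 146), (194, 148), (196, 148), (198, 148), (200, 149), (202, 148), (204, 146), (206, 148), (208, 149), (210, 147), (212, 145), (214, 146), (216, 142), (218, 213), (220, 238), (222, 234), (224, 233), (226, 233), (228, 237), (230, 234), (232, 233), (234, 232)]
label row gray153 [722, 722, 723, 722, 719, 705, 709, 691, 535, 446, 311, 262, 271, 276, 273, 262, 238, 2
[... 543 characters left out ...]
7, 146], [142, 148, 148], [180, 189, 190], [244, 249, 249], [244, 247, 247], [241, 244, 244], [241, 242, 243], [240, 242, 242], [239, 242, 242], [236, 241, 241]]
[[125, 125, 112], [115, 114, 97], [112, 110, 92], [112, 111, 93], [111, 110, 93], [110, 109, 91], [109, 108, 91], [104, 104, 88], [105, 104, 85], [105, 104, 87], [103, 103, 87], [96, 98, 90], [82, 86, 91], [79, 81, 88], [95, 98, 100], [134, 136, 136], [155, 158, 158], [155, 160, 158], [145, 149, 147], [112, 115, 113], [98, 101, 99], [103, 108, 108], [120, 125, 126], [146, 153, 152], [143, 150, 149], [145, 152, 151], [192, 201, 201], [242, 246, 247], [243, 246, 246], [241, 243, 243], [240, 242, 242], [239, 242, 242], [238, 242, 242]]
```

Run:
```python
from m import *
W=[.539,.0295]
p,o=lookpose([*W,.09],38,27,.15)
env.goto(p,o); f=env.grab_frame("wrist"); np.save("wn.npy",f,allow_pickle=True); print(env.read_state()["clock"])
print("cam bearing",[np.degrees(np.arctan2(g["position"][1]-W[1],g["position"][0]-W[0])).round(1) for g in(np.load(n,allow_pickle=True).item() for n in("wl.npy","wm.npy","wn.npy"))])
I=f["image"].astype(int); d=I[...,2]-I[...,0]; mn=I.min(2)
for a in(-33,1.4,35.8): print(a,pix([W[0]+.027*np.cos(np.radians(a)),W[1]+.027*np.sin(np.radians(a)),.07],f).round(1))
u,v=pix([*W,.114],f).round().astype(int); print("lid",pix([*W,.114],f),"axis",pix([*W,.07],f))
for y in(v-8,v,v+8): print(y,"L",u-36,mn[y,u-36:u-16].tolist(),"R",u+16,mn[y,u+16:u+36].tolist())
vl=int(pix([W[0]+.027*.8,W[1]+.027*.6,.07],f)[1])
for y in range(vl-8,vl+13): print(y," ".join("%3d"%x for x in d[y,u-30:u+31]))
print("col0",u-30)
```

```text
40.9
cam bearing [np.float64(61.8), np.float64(0.9), np.float64(38.9)]
-33 [309.8 170.6]
1.4 [301.3 160.4]
35.8 [286.9 156. ]
lid [285.81536873 203.98137765] axis [285.61240186 177.25826452]
196 L 250 [149, 149, 148, 148, 149, 147, 146, 145, 133, 139, 211, 240, 245, 245, 243, 243, 243, 243, 243, 244] R 302 [245, 245, 245, 245, 246, 247, 246, 228, 180, 190, 250, 247, 244, 244, 244, 244, 242, 242, 241, 242]
204 L 250 [145, 146, 147, 146, 143, 135, 111, 80, 104, 190, 244, 246, 244, 244, 243, 243, 244, 243, 244, 244] R 302 [243, 244, 245, 245, 245, 245, 246, 247, 237, 199, 240, 232, 164, 163, 193, 239, 244, 245, 242, 241]
212 L 250 [143, 144, 144, 145, 145, 145, 146, 143, 141, 150, 206, 240, 230, 238, 246, 246, 246, 245, 245, 245] R 302 [245, 245, 245, 246, 243, 233, 227, 240, 242, 242, 243, 241, 239, 238, 240, 240, 241, 241, 241, 241]
147   8   7   7   8   8   7   7   5   7   8  10  10   9   7   4   3   3   2   0   1   1   0   1   0   1   1   1   0   0   1   2   0 -12 -20 -14  -6   2   2   1   0   0   2   2   2   4   5   5   6   7   6   6   5   2   1   0   0  -1   0   0   1   2
148   8 
[... 4260 characters left out ...]
-19 -19 -16 -16 -16 -16 -19 -19 -18 -19 -19 -19 -20 -19 -21 -17 -17 -18 -17 -19 -18 -18 -18 -19 -18 -18 -17 -17 -18 -20 -19 -18 -18 -15 -14 -13 -10  -6   3   7  10  10  10   7   8   7   7   8   7
166   6   6   5   7   7   5   3   2  -1 -11 -18 -19 -23 -30 -17 -15 -16 -16 -17 -17 -18 -17 -16 -19 -20 -18 -15 -16 -17 -19 -19 -16 -13 -18 -18 -18 -18 -17 -18 -17 -18 -20 -18 -17 -17 -20 -18 -18 -16  -9   2   3   3   6   9   7   6   6   8   8   8
167   7   5   5   6   5   3   2   2   0 -10 -18 -17 -16 -19 -17 -18 -18 -16 -16 -18 -18 -20 -19 -19 -20 -18 -17 -20 -18 -19 -15  -4  -1 -17 -19 -19 -19 -17 -16 -15 -15 -18 -17 -17 -17 -14 -18 -20 -18 -10   3   3   3   3   7   7   6   7   6   6   6
col0 256
```

All the views fit a flat label, which gives a label azimuth of about 6.3° against the scanner's 1.4°. I'll regrasp, lift 5 mm and turn the jar −5°.

Run:
```python
from m import *
W=[.5396,.0292]
env.goto([*W,.115],[180,0,-21.9]); env.move_straight([*W,.0389],rate=.15,force_limit=8)
env.gripper_to(0.3,25); s=env.read_state(); print(s["opening"],s["finger_force"],s["clock"])
env.move_straight([*W,.044],rate=.05); env.move_straight([*W,.0441],[180,0,-26.9],rate=.001 if 0 else .15)
r=env.move_straight([*W,.036],rate=.03,force_limit=4); s=env.read_state(); print(r,s["position"],s["tool_rot"],s["clock"])
env.gripper_to(0.8); env.move_straight([*W,.115],rate=.25); print(env.read_state()["clock"])
```

```text
0.599642079371602 25.007994606521606 42.9333
True [0.54015531 0.02931374 0.03947402] [-1.79971074e+02 -5.72311399e-02 -2.68010596e+01] 43.6833
44.775
```

```bash
cat > arc.py <<'E'
from h import *
W=np.array([.5396,.0292]); r=.0995; Z=.031
P=lambda a,z:[W[0]+r*np.cos(np.radians(a)),W[1]+r*np.sin(np.radians(a)),z]
O=lambda a:[180,0,(a+175+180)%360-180]
def arc(a0,a1,n=10,rate=.09):
    env.goto(P(a0,.085),O(a0)); t=env.move_straight(P(a0,Z),rate=.2,force_limit=8)
    env.gripper_to(0.0,15); s=env.read_state(); print(t,"grip",round(s["opening"]*87,1),s["finger_force"],s["clock"])
    if s["opening"]*87<8: print("missed"); return
    m=0
    for a in np.linspace(a0,a1,n+1)[1:]:
        env.move_straight(P(a,Z),O(a),rate=rate); m=max(m,np.linalg.norm(env.read_state()["force"]))
    s=env.read_state(); print("end",round(s["opening"]*87,1),"maxF",m,s["clock"])
    env.gripper_to(0.5); env.move_straight(P(a1,.085),rate=.25); print(env.read_state()["clock"])
E
python3 - <<'E'
from arc import *
arc(92.6,272.6)
f=env.grab_frame("scene"); print([(np.round(d["xyz"],3),d["score"]) for d in env.search_frame(f,"large_jar")[:2]])
E
```

```text
False grip 13.4 14.99890791834332 47.35
end 13.7 maxF 7.927130145374014 52.35
53.525
[(array([0.527, 0.037, 0.099]), 0.56)]
```

Run:
```python
from arc import *
env.move_straight(P(272.6,.15),rate=.3); env.goto(P(92.6,.15),O(92.6)); print(env.read_state()["clock"])
arc(92.6,272.6)
f=env.grab_frame("top"); np.save("tf.npy",f,allow_pickle=True); s=env.grab_frame("scene"); np.save("sf.npy",s,allow_pickle=True)
print([(np.round(d["xyz"],3),d["score"]) for d in env.search_frame(s,"large_jar")[:2]])
```

```text
56.9333
True grip 13.5 15.002186663914472 58.2667
end 13.5 maxF 21.79138440710909 63.2417
64.4167
[(array([0.522, 0.038, 0.102]), 0.94)]
```

Run:
```python
from m import *
f=np.load("tf.npy",allow_pickle=True).item(); I=f["image"].astype(int).max(2)
P=[]
for a in(92.6,272.6):
    p=pix([.5396+.1*np.cos(np.radians(a)),.0292+.1*np.sin(np.radians(a)),.085],f).round().astype(int)
    w=I[p[1]-9:p[1]+10,p[0]-9:p[0]+10]; y,x=np.where(w<70); print(p,len(x),(x.mean()+p[0]-9,y.mean()+p[1]-9) if len(x) else None)
    if len(x): q=ray(x.mean()+p[0]-9,y.mean()+p[1]-9,f,.075)[:2]-[.5396,.0292]; print(np.hypot(*q),np.degrees(np.arctan2(q[1],q[0])))
for n in("tf.npy","sf.npy"):
    g=np.load(n,allow_pickle=True).item(); print(pix([.5396,.0292,.114],g))
s=env.read_state(); print(s["clock"],s["position"],s["force"])
```

```text
[196 217] 0 None
[270 212] 145 (np.float64(270.6551724137931), np.float64(217.1103448275862))
0.10170658141695385 -94.16531132333517
[232.09089504 213.13013539]
[239.65229674 225.12611193]
64.5667 [ 0.543102   -0.07028952  0.08396757] [ 0.20991925  0.89651758 -0.02819588]
```

```bash
python3 -c "
from workcell import env
print(env.close_job())"
```

```text
the job is handed in; nothing more can be done
None
```

I placed the large jar on the turntable, made one full anticlockwise turn of about 360° in two grips, and handed the job in at about 64.6 s of the 72 s allowed; the label's final facing was not checked by camera after the turn, and its aim before the turn was my estimate, good to a few degrees.

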